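# Refill the tilt-out bolt bin

### The arm

A 6-joint arm with a two-finger parallel gripper is mounted at the origin on the work surface. World frame = base frame: x ahead of the robot, y to its left, z up, the work surface at z = 0. Lengths are in mm, angles in rad, forces in N, time in s.
With the tool pointing down it reaches from about 325 to 900 mm from the base axis. Payload 6.1 kg.
Tool frame: the origin (TCP) lies at the very end of the fingers, on their centre line; the grasp point (between the pads) lies 19 mm behind it; z points along the fingers, y is the direction in which the jaws open and shut (so a half turn about z gives the same grasp; the last joint's range is limited). The gripper opens to 85 mm and grips with 20 to 120 N. Pads are 22 mm wide; open, the fingers measure 114 mm over their backs; the gripper's body (76 mm by 85 mm) begins 54 mm behind the grasp point. The pads swing forward as they close: fully open they stand 13 mm farther back than shut.
Start: joints at [-1.475, 0.22, 1.526, -0, 1.395, -0.126], TCP at [137.484, -609.683, 231.3] pointing down, gripper open.
Joint ranges: [-2.98, 2.98], [-0.91, 2.08], [0.09, 2.57], [-1.24, 4.39], [0.2, 2.65], [-2.68, 2.68]. Speed limits (rad/s): [2.57, 2.57, 3.01, 3.14, 3.14, 3.14].

### API

Orientations are given as a unit quaternion [w, x, y, z].
In Python, from workcell import read_state, read_camera, camera_info, hand_in gives the robot as it stands.
- The arm moves only by the tool servo_tool, never from a script. Its argument "moves" is a list of rows, each an object of numbers: "tx", "ty", "tz": the shift along the tool's x, y, z scaled (see below); "wx", "wy", "wz": the turn, a rotation vector about the tool's x, y, z scaled (see below); "jaw": the gripper's target within -1 to 1 (fully open at 1, half-way at 0, shut at -1). In form: [{"tx": .., "ty": .., "tz": .., "wx": .., "wy": .., "wz": .., "jaw": ..}, ...]. A call has 1 to 8 rows; each row shifts and turns the commanded pose from where the row before left it, along the tool's axes as they then stand; what a row does not reach is not made up. The controller multiplies each number of a shift by 0.04 m and each number of a turn by 0.08 rad. A row lasts 1/12 s, in which the tool goes at most 41.7 mm and 7.16 degrees, less where a joint would pass 70% of its speed; a pose out of reach is approached as far as the arm can. A call with a number of a shift or a turn outside -1 to 1 is refused whole. A call with a gripper value outside its range is refused whole. The fingers move at their own pace and stop on an object; "force" is the grip in N (left out, the last holds). Time passes only in rows, so rows that do not move let the fingers close. It gives the time, the measured TCP pose, the force and the opening at its end, in the units of the state.
- read_state(): the state, without advancing time (a new reading comes with each control period).
- read_camera(name): name is "scene" or "side" or "wrist"; returns the picture (400x640x3 uint8, red, green, blue); there is no depth.
- camera_info(name): a dict with "mtx" (3x3 intrinsics, pixels), "cam_to_world" (4x4, takes a point from camera to world coordinates); the wrist camera has in their place "hand_eye" (4x4, takes a point from camera to tool coordinates, whose origin is the TCP and whose axes are the flange's). Camera axes: x right, y down, z forward; pixel columns grow to the right and rows downward; lengths in mm; the calibration is good to about 2 mm. A picture is of the moment at which its call begins: read the wrist's pose just before it. camera_info takes no time and is no camera call.
- hand_in(): hands the job in, once; it reports no verdict.
The state is a dict: "t": time; "joint_pos": joint angles; "qd": joint speeds; "tau": joint torques, N m; "position": TCP position; "eef_rot": TCP orientation; "force": force on the tool from outside, world axes, zero at the start; "torque": the same for the moment, N m; "finger_gap": finger opening in mm.
Only numpy, scipy, OpenCV 4.12 (cv2) and the standard library are available. Lean on these libraries where they do the work, as an engineer would, in place of code of your own. Each camera call takes 0.05 s, during which the arm holds its last target. There are 200 camera calls.

### The job

The two scoops on the bench hold hex bolts of two lengths, and more bolts are coming for the middle tilt-out bin. Pull that bin open until it reaches its stop, then pick up the scoop with the short bolts and tip all of them from the scoop into the open bin. Stand the empty scoop back on the bench the right way up and leave the bin open at its stop; the long bolts and their scoop, the other two bins and everything else stay as they are.

Things in the scene. Friction and masses are not known exactly. Their poses are not given: they have to be found in the camera images.
- bin_unit: fixed plywood case with three equal tilt-out bins side by side, 170 mm from middle to middle: 522 mm wide, 150 mm deep (x), 195 mm high, facing the robot more or less; origin under its centre, -x points out of its front. Its top board is 15 mm thick, the front edge straight above the hinges
- bin_middle (a joint): tilt (rad) of the middle bin: 0 shut, 0.62 fully open against its stop. The top of its front swings out towards the robot and down about a level hinge at the foot. It may start slightly ajar. The hinge is stiff (about 0.25 N m): the bin stays where it is left; 2 to 4 N at the handle moves it.
- bin_middle_hinge (a point): middle of the middle bin's hinge line, 20 mm above the bench; turns with the bin: y along the hinge (robot's left), x from the front board into the bin, z up the board's inside. In this frame the board spans x -12 to 0, y -82 to 82, z 0 to 175 mm; the bin's inside spans x 0 to 90, y -69 to 69 mm, its floor is 6 mm thick, its back wall 121 mm high
- bin_middle_mouth (a point): middle of the top edge of the middle bin's front board, inner side (x = 0, z = 175 mm in the hinge frame); turns with the bin. Fully open, this edge is about 162 mm above the bench, and the mouth reaches from it 102 mm back to the front edge of the case's top board; it is 138 mm wide.
- bin_middle_handle (a point): middle of the middle bin's steel bar handle: a round bar about 100 mm long along the hinge direction and about 10 mm thick, its axis 35 mm off the outer face of the front board (x = -47, z = 168 mm in the hinge frame), 7 mm below the board's top edge; axes as the hinge frame's, it turns with the bin
- bin_left (a joint): tilt angle of the neighbouring bin on the robot's left, same build; starts shut (0) and should stay so
- bin_right (a joint): tilt angle of the neighbouring bin on the robot's right, same build; starts shut (0) and should stay so
- scoop_short_centre (a point): centre of the pan of the metal scoop with the three short bolts, 22.5 mm above its underside. x points to the open nose (edge at 72 mm), z up. Flat pan 144 x 62 mm outside, upright sides 45 mm high, sloping to 13 mm over the last 52 mm before the nose; 3 mm thick. A wooden handle sticks out 54 mm behind. About 0.5 kg loaded; bolts slide when it tips nose down 18 to 26 degrees
- scoop_long_centre (a point): the same point of the other, identical scoop, which holds the two long bolts; the scoops may be on either side
- short_bolt1 (a point): middle of a short dark steel hex bolt, 60 mm long over all, shank 16 mm, head 24 mm across the flats and 10 mm thick; x along the bolt to its head
- short_bolt2 (a point): middle of a short dark steel hex bolt, 60 mm long over all, shank 16 mm, head 24 mm across the flats and 10 mm thick; x along the bolt to its head
- short_bolt3 (a point): middle of a short dark steel hex bolt, 60 mm long over all, shank 16 mm, head 24 mm across the flats and 10 mm thick; x along the bolt to its head
- long_bolt1 (a point): middle of a long dark steel hex bolt, 95 mm long over all, otherwise like the short ones; x along the bolt to its head
- long_bolt2 (a point): middle of a long dark steel hex bolt, 95 mm long over all, otherwise like the short ones; x along the bolt to its head
- drill: cordless drill lying on its side, 200 mm long, 60 mm high; origin under its motor housing. A bystander.
- bit_case: closed blue plastic drill bit case, 170 x 100 x 44 mm; origin under its centre. A bystander.
- steel_square: joiner's square lying flat, steel blade 200 mm, wooden stock 120 mm, 15 mm high; origin under the middle of the stock. A bystander.
- offcut_long: pine offcut 150 x 45 x 45 mm; origin under its centre. A bystander.
- offcut_short: pine offcut 90 x 70 x 35 mm; origin under its centre. A bystander.
- mallet: mallet with a hard silicone head 56 mm thick and 95 mm wide and a wooden handle, 230 mm long over all; origin under the middle of the handle. A bystander.

How it is judged:
By the outcome, as a careful person would: the job done as asked, in the order asked, and still so for the second after the job is handed in, with the robot touching nothing.
It also fails if it takes over 70 s, if anything falls off the work surface, if the arm or the gripper's body presses on something with over 40 N, if the wrist force passes 120 N, or if a joint passes its speed limit or range.

## Working session

There is one attempt and no reset: what is moved stays moved. The work goes in short steps, Python scripts to look and compute and a tool call to move; the robot and the scene stay as the last step left them, time stands still between calls to the robot, and variables do not carry over. Pictures are saved under pics/ and viewed, about 8 in all and at most 12, crops included, and the job is handed in when it is done.

Besides the shell and the picture viewer there is one more tool, called after "Request:" in YAML: its name, and indented under it one key for each argument. servo_tool: Moves the arm, as the interface text tells. Shifts and turns lie within -1 to 1; 1 stands for 0.04 m of shift or 0.08 rad of turn. Its arguments: {"type":"object","properties":{"moves":{"type":"array","items":{"type":"object","properties":{"tx":{"type":"number","minimum":-1,"maximum":1},"ty":{"type":"number","minimum":-1,"maximum":1},"tz":{"type":"number","minimum":-1,"maximum":1},"wx":{"type":"number","minimum":-1,"maximum":1},"wy":{"type":"number","minimum":-1,"maximum":1},"wz":{"type":"number","minimum":-1,"maximum":1},"jaw":{"type":"number"}}}},"force":{"type":"number"}},"required":["moves"]}

```bash
ls; mkdir -p pics; python3 - <<'E'
from workcell import *
import cv2
s=read_state(); print(s)
for n in("scene","side"):
    cv2.imwrite(f"pics/{n}0.png",cv2.cvtColor(read_camera(n),cv2.COLOR_RGB2BGR)); i=camera_info(n); print(n,i)
print(camera_info("wrist"))
E
```

```text
pics
{'t': 0.0, 'joint_pos': array([-1.47512441e+00,  2.21194733e-01,  1.52761694e+00, -1.65617389e-05,
        1.39469748e+00, -1.26139902e-01]), 'qd': array([-0.0003758 , -0.00014508,  0.00066205,  0.00213718,  0.00013906,
       -0.00104247]), 'tau': array([-1.80384777e-03, -4.96901643e+01, -3.89394844e+01, -7.47960767e-04,
        1.10872759e-02, -5.39300061e-06]), 'position': array([ 137.4067475 , -609.08862876,  230.21560327]), 'eef_rot': array([-9.58263503e-04,  9.93855623e-01,  1.10680089e-01,  6.44695368e-06]), 'force': array([-0.18572158,  0.0882539 ,  0.44458282]), 'torque': array([ 0.00034967,  0.0299742 , -0.02283185]), 'finger_gap': 85.69718682490175}
scene {'mtx': array([[431.85795447,   0.        , 326.9958504 ],
       [  0.        , 431.85795447, 202.04580276],
       [  0.        ,   0.        ,   1.        ]]), 'cam_to_world': array([[ 6.66368056e-01,  7.06043596e-01, -2.39699925e-01,
         8.75260939e+02],
       [ 7.45621800e-01, -6.30425277e-01,  2.15898358e-01,
        -3.35918361e+02],
       [ 1.32076144e-03, -3.22593259e-01, -9.46536763e-01,
         1.4
[... 443 characters left out ...]
22845e+02],
       [ 1.56360097e-02, -8.49510188e-01, -5.27340455e-01,
         8.32791280e+02],
       [ 0.00000000e+00,  0.00000000e+00,  0.00000000e+00,
         1.00000000e+00]])}
{'mtx': array([[292.42136904,   0.        , 318.85757486],
       [  0.        , 292.42136904, 199.35015486],
       [  0.        ,   0.        ,   1.        ]]), 'hand_eye': array([[-1.07412378e-03, -9.60793297e-01, -2.77263570e-01,
         7.04737226e+01],
       [ 9.99998884e-01, -1.31990621e-03,  6.99819485e-04,
        -2.30622706e-01],
       [-1.03834378e-03, -2.77262509e-01,  9.60793642e-01,
        -1.42379982e+02],
       [ 0.00000000e+00,  0.00000000e+00,  0.00000000e+00,
         1.00000000e+00]])}
```

View pics/scene0.png

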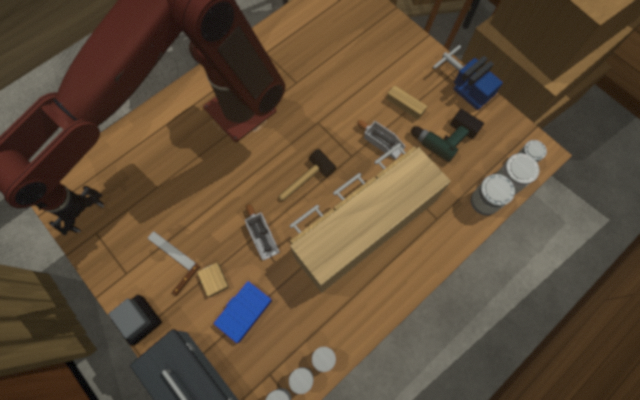

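View pics/side0.png

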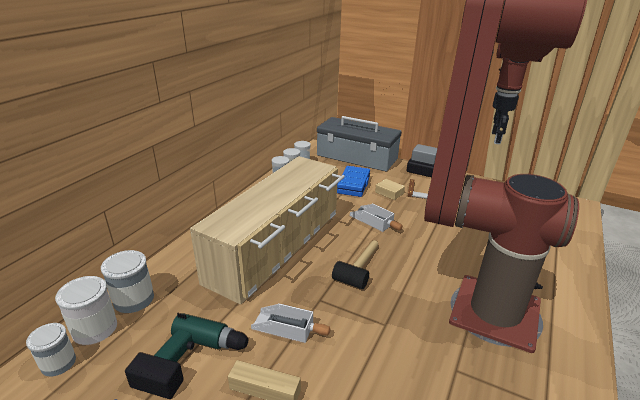

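The scene view shows the case top from (298,250) to (440,180), with three handles at about (307,217), (350,186) and (388,158). One scoop is at (383,138) and the other at (260,232). I'll zoom in to tell the bolts apart.

```bash
cat > h.py <<'E'
import numpy as np, cv2
from workcell import *
from scipy.spatial.transform import Rotation as R
def rot(q): return R.from_quat([q[1],q[2],q[3],q[0]])
def ray(n,u,v,st=None):
    i=camera_info(n)
    if n=="wrist":
        T=np.eye(4); T[:3,:3]=rot(st["eef_rot"]).as_matrix(); T[:3,3]=st["position"]; M=T@i["hand_eye"]
    else: M=i["cam_to_world"]
    d=M[:3,:3]@np.linalg.solve(i["mtx"],[u,v,1]); return M[:3,3],d/np.linalg.norm(d)
def onz(n,u,v,z,st=None):
    o,d=ray(n,u,v,st); return o+d*(z-o[2])/d[2]
def tri(r1,r2):
    (o1,d1),(o2,d2)=r1,r2
    t=np.linalg.lstsq(np.c_[d1,-d2],o2-o1,rcond=None)[0]
    a,b=o1+t[0]*d1,o2+t[1]*d2; return (a+b)/2,np.linalg.norm(a-b)
def proj(n,p,st=None):
    i=camera_info(n)
    if n=="wrist":
        T=np.eye(4); T[:3,:3]=rot(st["eef_rot"]).as_matrix(); T[:3,3]=st["position"]; M=T@i["hand_eye"]
    else: M=i["cam_to_world"]
    c=np.linalg.inv(M)@np.append(p,1); q=i["mtx"]@c[:3]; return q[:2]/q[2]
def snap(n,f):
    im=cv2.cvtColor(read_camera(n),cv2.COLOR_RGB2BGR); cv2.imwrite(f"pics/{f}.png",im); return im
E
python3 - <<'E'
import cv2,numpy as np
a=cv2.imread('pics/scene0.png');b=cv2.imread('pics/side0.png')
c=lambda im,x,y,w,h:cv2.resize(im[y:y+h,x:x+w],(400,300),interpolation=cv2.INTER_CUBIC)
cv2.imwrite('pics/z1.png',np.vstack([np.hstack([c(a,220,195,80,60),c(a,345,115,80,60)]),np.hstack([c(b,340,190,80,60),c(b,245,290,100,75)])]))
E
```

```text
(no output)
```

View pics/z1.png

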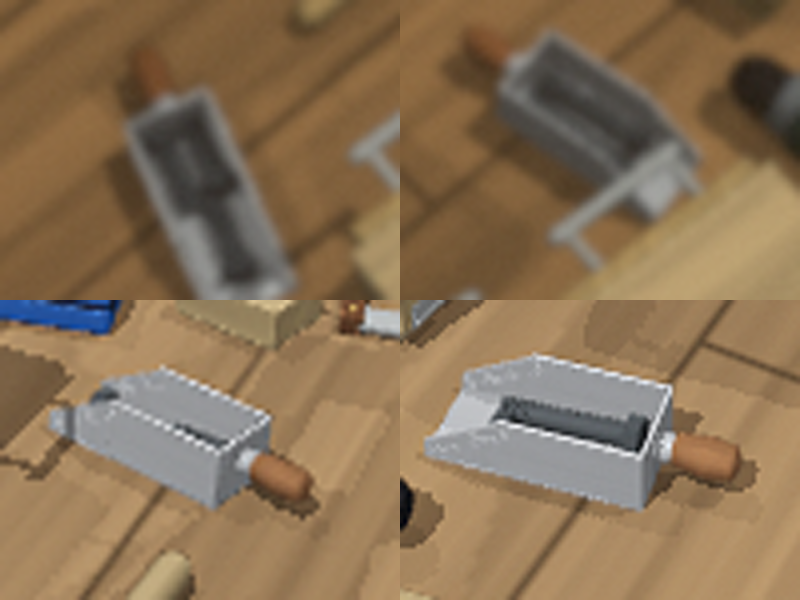

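The right-hand scoop, at scene (260,232), holds several short bolts. The left one holds two long dark shafts filling about 2/3 of its pan. I'll do a rough localisation before taking a wrist view.

```bash
python3 - <<'E'
from h import *
np.set_printoptions(precision=1,suppress=True)
a=cv2.imread('pics/scene0.png')
for uv in [(292,240),(418,151),(448,185),(317,281)]: print('top',uv,onz('scene',*uv,195))
for uv in [(291,224),(319,207),(335,192),(362,175),(375,163),(401,147)]: print('h',uv,onz('scene',*uv,188))
# scoop R rim: crop coords /5 + (220,195)
for c in [(128,125),(210,90)]: print('rimback',onz('scene',220+c[0]/5,195+c[1]/5,45))
print('handle tip',onz('scene',220+145/5,195+45/5,22))
print('nose',onz('scene',220+260/5,195+320/5,0),onz('scene',263,256,5),onz('scene',278,253,5))
b=tri(ray('side',400,225),ray('scene',249,204)); print('handle tip tri',b)
# middle handle ends side
for s,u in [((287,213),(335,192)),((316,203),(362,175))]: print(tri(ray('side',*s),ray('scene',*u)))
E
```

```text
top (292, 240) [ 574.6 -206.   195. ]
top (418, 151) [620.6 287.8 195. ]
top (448, 185) [765.6 273.8 195. ]
top (317, 281) [ 716.6 -231.   195. ]
h (291, 224) [ 532.5 -175.1  188. ]
h (319, 207) [548.6 -75.  188. ]
h (335, 192) [544.9  -4.7 188. ]
h (362, 175) [559.4  98.  188. ]
h (375, 163) [556.9 157.7 188. ]
h (401, 147) [572.3 260.2 188. ]
rimback [ 380.  -263.4   45. ]
rimback [ 397.8 -205.9   45. ]
handle tip [ 333.9 -217.    22. ]
nose [ 533.5 -280.1    0. ] [ 506.2 -296.6    5. ] [ 532.3 -251.8    5. ]
handle tip tri (array([ 338. , -218.3,   34.6]), np.float64(1.2251982468276168))
(array([573.1,  27.9, 153.7]), np.float64(87.76948769358847))
(array([538.4,  74. , 215.8]), np.float64(62.70151793084295))
```

```bash
cat >> h.py <<'E'
def Q(xaxis_deg, tilt=0):
    "tool down, tool x at world angle deg; then turned by tilt about the tool's own y"
    a=np.deg2rad(xaxis_deg); x=np.array([np.cos(a),np.sin(a),0]); z=np.array([0,0,-1.])
    return R.from_matrix(np.c_[x,np.cross(z,x),z])*R.from_rotvec([0,tilt,0])
def plan(pos,Rt,N,st=None,pos0=None,R0=None):
    s=st or read_state(); R0=R0 or rot(s["eef_rot"]); p0=s["position"] if pos0 is None else np.array(pos0)
    w=(R0.inv()*Rt).as_rotvec()/N; S=sum((R.from_rotvec(w*k).as_matrix() for k in range(N)),np.zeros((3,3)))
    t=np.linalg.solve(S,R0.inv().apply(np.array(pos)-p0))
    print(N,"rows t",np.round(t/40,3),"w",np.round(w/.08,3))
E
python3 - <<'E'
from h import *
plan([470,-40,380],Q(84),24)
E
```

```text
24 rows t [ 0.715 -0.163 -0.156] w [-0.001 -0.001 -0.648]
```

Request:
servo_tool:
  moves:
    - {"tx": 0.715,"ty": -0.163,"tz": -0.156,"wz": -0.648,"jaw": 1}
    - {"tx": 0.715,"ty": -0.163,"tz": -0.156,"wz": -0.648,"jaw": 1}
    - {"tx": 0.715,"ty": -0.163,"tz": -0.156,"wz": -0.648,"jaw": 1}
    - {"tx": 0.715,"ty": -0.163,"tz": -0.156,"wz": -0.648,"jaw": 1}
    - {"tx": 0.715,"ty": -0.163,"tz": -0.156,"wz": -0.648,"jaw": 1}
    - {"tx": 0.715,"ty": -0.163,"tz": -0.156,"wz": -0.648,"jaw": 1}
    - {"tx": 0.715,"ty": -0.163,"tz": -0.156,"wz": -0.648,"jaw": 1}
    - {"tx": 0.715,"ty": -0.163,"tz": -0.156,"wz": -0.648,"jaw": 1}

```text
invalid input
```

Request:
servo_tool:
  moves:
    - {"tx": 0.715,"ty": -0.163,"tz": -0.156,"wz": -0.648,"jaw": 1}
    - {"tx": 0.715,"ty": -0.163,"tz": -0.156,"wz": -0.648,"jaw": 1}
    - {"tx": 0.715,"ty": -0.163,"tz": -0.156,"wz": -0.648,"jaw": 1}
    - {"tx": 0.715,"ty": -0.163,"tz": -0.156,"wz": -0.648,"jaw": 1}
    - {"tx": 0.715,"ty": -0.163,"tz": -0.156,"wz": -0.648,"jaw": 1}
    - {"tx": 0.715,"ty": -0.163,"tz": -0.156,"wz": -0.648,"jaw": 1}
    - {"tx": 0.715,"ty": -0.163,"tz": -0.156,"wz": -0.648,"jaw": 1}
    - {"tx": 0.715,"ty": -0.163,"tz": -0.156,"wz": -0.648,"jaw": 1}

```text
invalid input
```

Request:
servo_tool:
  moves:
    - {"tx": 0.715,"ty": -0.163,"tz": -0.156,"wz": -0.648,"jaw": 1}
    - {"tx": 0.715,"ty": -0.163,"tz": -0.156,"wz": -0.648,"jaw": 1}
    - {"tx": 0.715,"ty": -0.163,"tz": -0.156,"wz": -0.648,"jaw": 1}
    - {"tx": 0.715,"ty": -0.163,"tz": -0.156,"wz": -0.648,"jaw": 1}
    - {"tx": 0.715,"ty": -0.163,"tz": -0.156,"wz": -0.648,"jaw": 1}
    - {"tx": 0.715,"ty": -0.163,"tz": -0.156,"wz": -0.648,"jaw": 1}
    - {"tx": 0.715,"ty": -0.163,"tz": -0.156,"wz": -0.648,"jaw": 1}
    - {"tx": 0.715,"ty": -0.163,"tz": -0.156,"wz": -0.648,"jaw": 1}
    - {}

```text
invalid input
```

Request:
servo_tool:
  moves:
    - {"tx": 0.715,"ty": -0.163,"tz": -0.156,"wx": 0,"wy": 0,"wz": -0.648,"jaw": 1}
    - {"tx": 0.715,"ty": -0.163,"tz": -0.156,"wx": 0,"wy": 0,"wz": -0.648,"jaw": 1}

```text
t: 0.27
position: [188.9, -582.7, 242.5]
eef_rot: [-0.001, 0.987, 0.162, -0.0]
force: [1.0, -0.9, 0.1]
finger_gap: 85.1
```

Request:
servo_tool:
  moves:
    - {"tx": 0.715,"ty": -0.163,"tz": -0.156,"wx": 0,"wy": 0,"wz": -0.648,"jaw": 1}
    - {"tx": 0.715,"ty": -0.163,"tz": -0.156,"wx": 0,"wy": 0,"wz": -0.648,"jaw": 1}
    - {"tx": 0.715,"ty": -0.163,"tz": -0.156,"wx": 0,"wy": 0,"wz": -0.648,"jaw": 1}
    - {"tx": 0.715,"ty": -0.163,"tz": -0.156,"wx": 0,"wy": 0,"wz": -0.648,"jaw": 1}
    - {"tx": 0.715,"ty": -0.163,"tz": -0.156,"wx": 0,"wy": 0,"wz": -0.648,"jaw": 1}
    - {"tx": 0.715,"ty": -0.163,"tz": -0.156,"wx": 0,"wy": 0,"wz": -0.648,"jaw": 1}
    - {"tx": 0.715,"ty": -0.163,"tz": -0.156,"wx": 0,"wy": 0,"wz": -0.648,"jaw": 1}
    - {"tx": 0.715,"ty": -0.163,"tz": -0.156,"wx": 0,"wy": 0,"wz": -0.648,"jaw": 1}

```text
t: 0.93
position: [364.0, -426.1, 293.4]
eef_rot: [-0.0, 0.932, 0.363, -0.0]
force: [0.2, -0.0, 0.5]
finger_gap: 85.5
```

Request:
servo_tool:
  moves:
    - {"tx": 0.715,"ty": -0.163,"tz": -0.156,"wx": 0,"wy": 0,"wz": -0.648,"jaw": 1}
    - {"tx": 0.715,"ty": -0.163,"tz": -0.156,"wx": 0,"wy": 0,"wz": -0.648,"jaw": 1}
    - {"tx": 0.715,"ty": -0.163,"tz": -0.156,"wx": 0,"wy": 0,"wz": -0.648,"jaw": 1}
    - {"tx": 0.715,"ty": -0.163,"tz": -0.156,"wx": 0,"wy": 0,"wz": -0.648,"jaw": 1}
    - {"tx": 0.715,"ty": -0.163,"tz": -0.156,"wx": 0,"wy": 0,"wz": -0.648,"jaw": 1}
    - {"tx": 0.715,"ty": -0.163,"tz": -0.156,"wx": 0,"wy": 0,"wz": -0.648,"jaw": 1}
    - {"tx": 0.715,"ty": -0.163,"tz": -0.156,"wx": 0,"wy": 0,"wz": -0.648,"jaw": 1}
    - {"tx": 0.715,"ty": -0.163,"tz": -0.156,"wx": 0,"wy": 0,"wz": -0.648,"jaw": 1}

```text
t: 1.6
position: [459.5, -213.6, 343.4]
eef_rot: [-0.0, 0.837, 0.547, -0.0]
force: [0.8, -0.9, 0.7]
finger_gap: 85.5
```

Request:
servo_tool:
  moves:
    - {"tx": 0.715,"ty": -0.163,"tz": -0.156,"wx": 0,"wy": 0,"wz": -0.648,"jaw": 1}
    - {"tx": 0.715,"ty": -0.163,"tz": -0.156,"wx": 0,"wy": 0,"wz": -0.648,"jaw": 1}
    - {"tx": 0.715,"ty": -0.163,"tz": -0.156,"wx": 0,"wy": 0,"wz": -0.648,"jaw": 1}
    - {"tx": 0.715,"ty": -0.163,"tz": -0.156,"wx": 0,"wy": 0,"wz": -0.648,"jaw": 1}
    - {"tx": 0.715,"ty": -0.163,"tz": -0.156,"wx": 0,"wy": 0,"wz": -0.648,"jaw": 1}
    - {"tx": 0.715,"ty": -0.163,"tz": -0.156,"wx": 0,"wy": 0,"wz": -0.648,"jaw": 1}
    - {"tx": 0,"ty": 0,"tz": 0,"wx": 0,"wy": 0,"wz": 0,"jaw": -0.3}
    - {"tx": 0,"ty": 0,"tz": 0,"wx": 0,"wy": 0,"wz": 0,"jaw": -0.3}

```text
t: 2.27
position: [470.2, -39.0, 381.3]
eef_rot: [0.0, 0.742, 0.67, 0.0]
force: [0.6, 0.7, -0.8]
finger_gap: 64.0
```

```bash
python3 - <<'E'
from h import *
s=read_state();print(s['position'],s['joint_pos'],s['finger_gap']);snap('wrist','w1');np.save('w1.npy',np.r_[s['position'],s['eef_rot']])
E
```

```text
[470.15269448 -38.99018749 381.33612961] [-2.50022495e-01 -2.08646035e-01  1.68140136e+00 -1.50381528e-04
  1.66812053e+00 -1.47796760e-01] 64.03708125175324
```

View pics/w1.png

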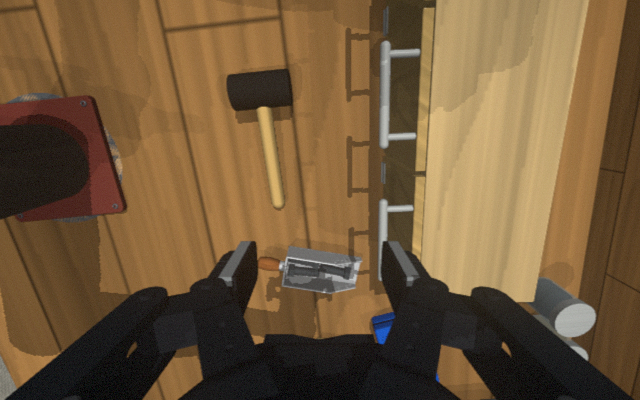

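Wrist view: the middle handle bar runs from (385,43) to (384,147), the case top front edge is at column ~430, and the short-bolt scoop is at (320,270) with its handle at (268,264). Next I'll measure these precisely.

```bash
python3 - <<'E'
from h import *
np.set_printoptions(precision=1,suppress=True)
a=np.load('w1.npy'); st=dict(position=a[:3],eef_rot=a[3:])
im=cv2.imread('pics/w1.png'); hsv=cv2.cvtColor(im,cv2.COLOR_BGR2HSV)
m=((hsv[...,1]<40)&(hsv[...,2]>110)).astype(np.uint8)
def bar(r0,r1,ang):
    cs=[];
    for r in range(r0,r1,6):
        c=np.where(m[r,370:400])[0]+370
        if len(c): cs.append((r,c.min(),c.max()))
    return cs
b=bar(58,130,0); print(b)
rows=np.where(m[30:160,380:390].any(1))[0]+30; print('rows',rows.min(),rows.max())
f=np.polyfit([x[0] for x in b],[(x[1]+x[2]+1)/2-.5 for x in b],1)
e1,e2=[onz('wrist',np.polyval(f,r),r,188,st) for r in (rows.min()-.5,rows.max()+.5)]
print('bar',e1,e2,np.linalg.norm(e1-e2),'mid',(e1+e2)/2,'yaw',np.degrees(np.arctan2(*(e1-e2)[[0,1]])))
# case front edge
g=cv2.cvtColor(im,cv2.COLOR_BGR2GRAY).astype(int)
print('gray row90',g[90,400:445]); print('gray 230',g[230,400:445])
# scoop
s=((hsv[...,1]<60)&(hsv[...,2]>60)).astype(np.uint8); s[:,:272]=0;s[:,366:]=0;s[:240]=0;s[300:]=0
cs,_=cv2.findContours(s,0,2); c=max(cs,key=cv2.contourArea); print(cv2.boundingRect(c))
z=cv2.resize(im[235:305,250:375],None,fx=6,fy=6,interpolation=cv2.INTER_CUBIC)
z2=cv2.resize(im[30:160,365:450],None,fx=3.2,fy=3.23,interpolation=cv2.INTER_CUBIC)
z2=cv2.copyMakeBorder(z2,0,0,0,0,0)[:420]
cv2.imwrite('pics/z2.png',cv2.resize(z,(750,420)))
E
```

```text
[(58, np.int64(382), np.int64(389)), (64, np.int64(381), np.int64(389)), (70, np.int64(381), np.int64(389)), (76, np.int64(381), np.int64(389)), (82, np.int64(381), np.int64(389)), (88, np.int64(381), np.int64(389)), (94, np.int64(381), np.int64(389)), (100, np.int64(381), np.int64(388)), (106, np.int64(381), np.int64(389)), (112, np.int64(380), np.int64(389)), (118, np.int64(380), np.int64(389)), (124, np.int64(380), np.int64(388))]
rows 41 147
bar [553.7  97.3 188. ] [547.5 -12.1 188. ] 109.5535882083344 mid [550.6  42.6 188. ] yaw 3.2488716826785518
gray row90 [ 64  65  62  68  61  61  61  62  61  63  63  59  58  61  60  64  60  60
  66 113 142 148 145 145 147 141 140 145 143 125  94 133 167 168 169 166
 167 166 160 165 165 164 166 168 166]
gray 230 [ 68  64  69  62  69  70  68  66  69  65  64  64  80 132 158 165 165 161
 162 158 158 152 127 153 170 170 171 175 178 179 178 179 180 181 175 172
 168 170 169 172 172 177 179 182 182]
(279, 246, 83, 48)
```

View pics/z2.png

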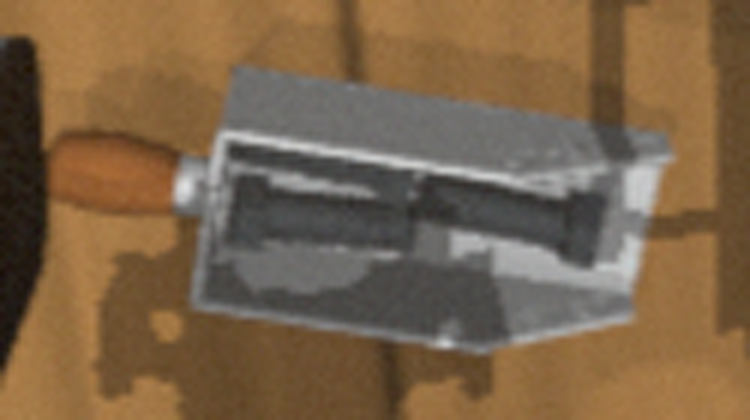

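The crop shows short stubby bolts, one behind the other: a head at the back end (245,210) and one at the nose end (585,228). So this is the short-bolt scoop. Its rim corners are at (222,132), (195,305) and (485,352), and the nose corners at (668,150) and (632,320).

```bash
python3 - <<'E'
from h import *
np.set_printoptions(precision=1,suppress=True)
a=np.load('w1.npy'); st=dict(position=a[:3],eef_rot=a[3:])
p=lambda X,Y,z:onz('wrist',250+X/6-.4,235+Y/6-.4,z,st)
A,B,C,D=p(222,132,45),p(195,305,45),p(485,352,45),p(520,178,45)
E,F=p(668,150,13),p(632,320,13)
for n,v in zip('ABCDEF',(A,B,C,D,E,F)): print(n,v)
print('width',np.linalg.norm(A-B),np.linalg.norm(C-D),np.linalg.norm(E-F),'len',np.linalg.norm((A+B-E-F)/2*[1,1,0]),'B-C (92)',np.linalg.norm(B-C))
d=((E+F)-(A+B))[:2]; y=np.arctan2(d[1],d[0]); u=np.array([np.cos(y),np.sin(y)])
print('yaw',np.degrees(y),'centre back',(A+B)[:2]/2+72*u,'centre nose',(E+F)[:2]/2-72*u)
print('wood tip',p(50,170,22))
for r,c in((90,430),(230,422)): print('edge',onz('wrist',c,r,195,st))
e1,e2=onz('wrist',430,90,195,st),onz('wrist',422,230,195,st)
n=np.array([(e1-e2)[1],-(e1-e2)[0]]);n/=np.linalg.norm(n); print('case yaw',np.degrees(np.arctan2(n[1],n[0])),'handle to edge',(e1[:2]-[550.6,42.6])@n)
E
```

```text
A [ 394.3 -207.8   45. ]
B [ 378.  -265.7   45. ]
C [ 466.1 -291.7   45. ]
D [ 482.2 -232.4   45. ]
E [ 530.8 -245.    13. ]
F [ 515.  -306.2   13. ]
width 60.15032735923306 61.43814007808254 63.23214144563053 len 142.16077092806057 B-C (92) 91.77637986238298
yaw -15.855141338620404 centre back [ 455.4 -256.4] centre nose [ 453.7 -255.9]
wood tip [ 334.2 -226.8   22. ]
edge [596.9  44.  195. ]
edge [ 587.6 -114.6  195. ]
case yaw -3.3490317759898587 handle to edge 46.14853294160606
```

```bash
python3 - <<'E'
from h import *
plan([548.6,42.7,250],Q(86.7),6)
plan([548.6,42.7,166],Q(86.7),4,pos0=[548.6,42.7,250],R0=Q(86.7))
E
```

```text
6 rows t [0.371 0.297 0.545] w [-0.     0.001 -0.097]
4 rows t [0.    0.    0.525] w [0. 0. 0.]
```

Request:
servo_tool:
  moves:
    - {"tx": 0.371,"ty": 0.297,"tz": 0.545,"wx": 0,"wy": 0,"wz": -0.097,"jaw": -0.3}
    - {"tx": 0.371,"ty": 0.297,"tz": 0.545,"wx": 0,"wy": 0,"wz": -0.097,"jaw": -0.3}
    - {"tx": 0.371,"ty": 0.297,"tz": 0.545,"wx": 0,"wy": 0,"wz": -0.097,"jaw": -0.3}
    - {"tx": 0.371,"ty": 0.297,"tz": 0.545,"wx": 0,"wy": 0,"wz": -0.097,"jaw": -0.3}
    - {"tx": 0.371,"ty": 0.297,"tz": 0.545,"wx": 0,"wy": 0,"wz": -0.097,"jaw": -0.3}
    - {"tx": 0.371,"ty": 0.297,"tz": 0.545,"wx": 0,"wy": 0,"wz": -0.097,"jaw": -0.3}
    - {"tx": 0,"ty": 0,"tz": 0,"wx": 0,"wy": 0,"wz": 0,"jaw": -0.3}
    - {"tx": 0,"ty": 0,"tz": 0,"wx": 0,"wy": 0,"wz": 0,"jaw": -0.3}

```text
t: 2.98
position: [547.7, 41.7, 247.6]
eef_rot: [-0.002, 0.728, 0.686, -0.002]
force: [-0.1, -0.2, 0.9]
finger_gap: 29.7
```

```bash
python3 - <<'E'
from h import *
s=read_state();print(s['position'],s['finger_gap']);snap('wrist','w2');np.save('w2.npy',np.r_[s['position'],s['eef_rot']])
print(proj('wrist',[553.7,97.3,188],s),proj('wrist',[547.5,-12,188],s))
E
```

```text
[547.74870375  41.65677366 247.59642241] 29.674574746873713
[323.11073805 137.22053791] [323.03815624 280.06308379]
```

View pics/w2.png

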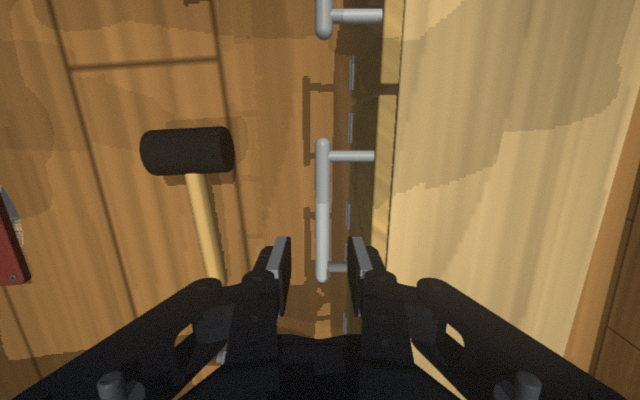

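The bar is at column 323, rows 137–281, matching my estimate. The fingertips are at columns ~283 and ~358, so they straddle it. Descending and closing.

Request:
servo_tool:
  moves:
    - {"tx": 0.0,"ty": 0.0,"tz": 0.5,"wx": 0,"wy": 0,"wz": 0,"jaw": -0.3}
    - {"tx": 0,"ty": 0,"tz": 0.5,"wx": 0,"wy": 0,"wz": 0,"jaw": -0.3}
    - {"tx": 0,"ty": 0,"tz": 0.5,"wx": 0,"wy": 0,"wz": 0,"jaw": -0.3}
    - {"tx": 0,"ty": 0,"tz": 0.5,"wx": 0,"wy": 0,"wz": 0,"jaw": -0.3}
    - {"tx": 0,"ty": 0,"tz": 0,"wx": 0,"wy": 0,"wz": 0,"jaw": -0.3}

```text
t: 3.45
position: [546.6, 41.1, 167.6]
eef_rot: [-0.002, 0.728, 0.685, -0.002]
force: [-0.8, 0.7, -0.9]
finger_gap: 29.9
```

Request:
servo_tool:
  moves:
    - {"tx": 0,"ty": 0,"tz": 0,"wx": 0,"wy": 0,"wz": 0,"jaw": -0.85}
    - {"tx": 0,"ty": 0,"tz": 0,"wx": 0,"wy": 0,"wz": 0,"jaw": -0.85}
    - {"tx": 0,"ty": 0,"tz": 0,"wx": 0,"wy": 0,"wz": 0,"jaw": -0.85}
    - {"tx": 0,"ty": 0,"tz": 0,"wx": 0,"wy": 0,"wz": 0,"jaw": -0.85}
    - {"tx": 0,"ty": 0,"tz": 0,"wx": 0,"wy": 0,"wz": 0,"jaw": -0.85}
    - {"tx": 0,"ty": 0,"tz": 0,"wx": 0,"wy": 0,"wz": 0,"jaw": -0.85}
  force: 20

```text
t: 3.95
position: [549.9, 41.5, 172.2]
eef_rot: [0.002, 0.727, 0.686, 0.001]
force: [-0.4, -5.4, 6.4]
finger_gap: 10.1
```

```bash
python3 - <<'E'
from h import *
p0=np.array([549.5,42.6,169]); R0=Q(86.7); h=np.array([597.5,39.9,20]); ax=R0.apply([1,0,0])
W=R.from_rotvec(-0.62*ax); print(W.apply(p0-h)+h)
plan(W.apply(p0-h)+h,W*R0,12,pos0=p0,R0=R0)
E
```

```text
[472.0024274   47.06848192 113.3341424 ]
12 rows t [-0.    -0.191  0.067] w [-0.646  0.     0.   ]
```

Request:
servo_tool:
  moves:
    - {"tx": 0,"ty": -0.191,"tz": 0.067,"wx": -0.646,"wy": 0,"wz": 0,"jaw": -0.85}
    - {"tx": 0,"ty": -0.191,"tz": 0.067,"wx": -0.646,"wy": 0,"wz": 0,"jaw": -0.85}
    - {"tx": 0,"ty": -0.191,"tz": 0.067,"wx": -0.646,"wy": 0,"wz": 0,"jaw": -0.85}
    - {"tx": 0,"ty": -0.191,"tz": 0.067,"wx": -0.646,"wy": 0,"wz": 0,"jaw": -0.85}

```text
t: 4.28
position: [520.8, 43.3, 159.8]
eef_rot: [0.078, 0.723, 0.682, 0.073]
force: [-1.3, -6.9, 7.1]
finger_gap: 10.1
```

Request:
servo_tool:
  moves:
    - {"tx": 0,"ty": -0.191,"tz": 0.067,"wx": -0.646,"wy": 0,"wz": 0,"jaw": -0.85}
    - {"tx": 0,"ty": -0.191,"tz": 0.067,"wx": -0.646,"wy": 0,"wz": 0,"jaw": -0.85}
    - {"tx": 0,"ty": -0.191,"tz": 0.067,"wx": -0.646,"wy": 0,"wz": 0,"jaw": -0.85}
    - {"tx": 0,"ty": -0.191,"tz": 0.067,"wx": -0.646,"wy": 0,"wz": 0,"jaw": -0.85}

```text
t: 4.62
position: [494.2, 44.8, 141.2]
eef_rot: [0.152, 0.711, 0.671, 0.142]
force: [-11.0, -8.1, 14.6]
finger_gap: 10.2
```

Request:
servo_tool:
  moves:
    - {"tx": 0,"ty": -0.191,"tz": 0.067,"wx": -0.646,"wy": 0,"wz": 0,"jaw": -0.85}
    - {"tx": 0,"ty": -0.191,"tz": 0.067,"wx": -0.646,"wy": 0,"wz": 0,"jaw": -0.85}
    - {"tx": 0,"ty": -0.191,"tz": 0.067,"wx": -0.646,"wy": 0,"wz": 0,"jaw": -0.85}
    - {"tx": 0,"ty": -0.191,"tz": 0.067,"wx": -0.646,"wy": 0,"wz": 0,"jaw": -0.85}
    - {"tx": 0,"ty": 0,"tz": 0,"wx": 0,"wy": 0,"wz": 0,"jaw": -0.85}

```text
t: 5.03
position: [471.5, 46.8, 115.9]
eef_rot: [0.225, 0.692, 0.653, 0.212]
force: [0.5, -4.9, 1.1]
finger_gap: 9.8
```

```bash
python3 - <<'E'
from h import *
s=read_state(); print(s['position'],s['force'],s['joint_pos'],rot(s['eef_rot']).apply([0,0,1]))
g=s['position']-19*rot(s['eef_rot']).apply([0,0,1]); v=g-[597.5,39.9,20]; f=v[0]*.998-v[1]*.058; print('tilt est',np.arctan2(-f,v[2])-np.arctan2(47,168), np.hypot(f,v[2]))
E
```

```text
[471.51889607  46.7855627  115.88338655] [ 0.45012562 -4.87990469  1.14188273] [-0.07412602 -0.50787841  2.52694225  0.01876864  0.49502321 -0.02962771] [ 0.58621153 -0.03459318 -0.80941915]
tilt est 0.616919778575816 176.70811937983703
```

Request:
servo_tool:
  moves:
    - {"tx": 0,"ty": -0.12,"tz": 0.02,"wx": 0.3,"wy": 0,"wz": 0,"jaw": -0.85}
    - {"tx": 0,"ty": -0.12,"tz": 0.02,"wx": 0.3,"wy": 0,"wz": 0,"jaw": -0.85}
    - {"tx": 0,"ty": -0.12,"tz": 0.02,"wx": 0.3,"wy": 0,"wz": 0,"jaw": -0.85}
    - {"tx": 0,"ty": 0,"tz": 0,"wx": 0,"wy": 0,"wz": 0,"jaw": -0.85}

```text
t: 5.37
position: [470.5, 46.8, 115.4]
eef_rot: [0.205, 0.698, 0.658, 0.194]
force: [14.1, -2.9, 13.6]
finger_gap: 9.9
```

```bash
python3 - <<'E'
from h import *
s=read_state(); print(s['position'],s['force'],s['joint_pos'],rot(s['eef_rot']).apply([0,0,1]))
g=s['position']-19*rot(s['eef_rot']).apply([0,0,1]); v=g-[597.5,39.9,20]; f=v[0]*.998-v[1]*.058; print('tilt est',np.arctan2(-f,v[2])-np.arctan2(47,168), np.hypot(f,v[2]))
E
```

```text
[470.51228786  46.81574722 115.38304401] [14.06135544 -2.89838859 13.62413829] [-0.07367828 -0.47411098  2.4860064   0.01541917  0.55753271 -0.02524316] [ 0.54061142 -0.03172348 -0.84067408]
tilt est 0.6170021752105967 176.87460186660346
```

Request:
servo_tool:
  moves:
    - {"tx": 0,"ty": 0.15,"tz": 0,"wx": 0,"wy": 0,"wz": 0,"jaw": -0.85}
    - {"tx": 0,"ty": 0.1,"tz": -0.05,"wx": 0,"wy": 0,"wz": 0,"jaw": -0.4}
    - {"tx": 0,"ty": 0,"tz": 0,"wx": 0,"wy": 0,"wz": 0,"jaw": -0.4}
    - {"tx": 0,"ty": 0,"tz": 0,"wx": 0,"wy": 0,"wz": 0,"jaw": -0.4}
    - {"tx": 0,"ty": 0,"tz": 0,"wx": 0,"wy": 0,"wz": 0,"jaw": -0.4}

```text
t: 5.78
position: [467.4, 47.5, 110.7]
eef_rot: [0.196, 0.7, 0.661, 0.185]
force: [-0.3, -0.3, 0.0]
finger_gap: 25.6
```

Request:
servo_tool:
  moves:
    - {"tx": 0,"ty": 0,"tz": -0.4,"wx": 0,"wy": 0,"wz": 0,"jaw": -0.4}
    - {"tx": 0,"ty": 0,"tz": -0.6,"wx": 0,"wy": 0,"wz": 0,"jaw": -0.4}
    - {"tx": 0,"ty": 0,"tz": -0.8,"wx": 0,"wy": 0,"wz": 0,"jaw": -0.4}
    - {"tx": 0,"ty": 0,"tz": -0.8,"wx": 0.5,"wy": 0,"wz": 0,"jaw": 1}
    - {"tx": 0,"ty": 0,"tz": -0.8,"wx": 0.5,"wy": 0,"wz": 0,"jaw": 1}

```text
t: 6.2
position: [396.1, 51.6, 227.5]
eef_rot: [0.167, 0.708, 0.668, 0.158]
force: [1.0, -0.0, 0.5]
finger_gap: 48.8
```

```bash
python3 - <<'E'
from h import *
s=read_state(); print(s['position'],s['force'],s['joint_pos'],rot(s['eef_rot']).apply([0,0,1]))
u=np.array([.9619,-.2734]); c=np.array([454.5,-256])-8*u   # grasp 8 mm behind pan centre
T=Q(180-15.9); print(c)
m=[360,-100,250]; 
plan([*c,110],T,20)
E
```

```text
[396.07467944  51.58503816 227.47933764] [ 1.00172689 -0.03448454  0.54992493] [-0.07551491 -0.83522198  2.422164    0.00918227  1.09058211 -0.01979515] [ 0.44692943 -0.02564725 -0.89420149]
[ 446.8048 -253.8128]
20 rows t [-0.364 -0.207  0.122] w [ 0.244  0.196 -0.828]
```

```bash
python3 - <<'E'
from h import *
plan([446.8,-253.8,150],Q(164.1),20)
E
```

```text
20 rows t [-0.37  -0.195  0.073] w [ 0.244  0.196 -0.828]
```

Request:
servo_tool:
  moves:
    - {"tx": -0.37,"ty": -0.195,"tz": 0.073,"wx": 0.244,"wy": 0.196,"wz": -0.828,"jaw": 1}
    - {"tx": -0.37,"ty": -0.195,"tz": 0.073,"wx": 0.244,"wy": 0.196,"wz": -0.828,"jaw": 1}
    - {"tx": -0.37,"ty": -0.195,"tz": 0.073,"wx": 0.244,"wy": 0.196,"wz": -0.828,"jaw": 1}
    - {"tx": -0.37,"ty": -0.195,"tz": 0.073,"wx": 0.244,"wy": 0.196,"wz": -0.828,"jaw": 1}
    - {"tx": -0.37,"ty": -0.195,"tz": 0.073,"wx": 0.244,"wy": 0.196,"wz": -0.828,"jaw": 1}
    - {"tx": -0.37,"ty": -0.195,"tz": 0.073,"wx": 0.244,"wy": 0.196,"wz": -0.828,"jaw": 1}
    - {"tx": -0.37,"ty": -0.195,"tz": 0.073,"wx": 0.244,"wy": 0.196,"wz": -0.828,"jaw": 1}

```text
t: 6.78
position: [371.3, -58.5, 190.9]
eef_rot: [0.115, 0.534, 0.83, 0.109]
force: [-0.5, 0.3, 0.8]
finger_gap: 85.1
```

Request:
servo_tool:
  moves:
    - {"tx": -0.37,"ty": -0.195,"tz": 0.073,"wx": 0.244,"wy": 0.196,"wz": -0.828,"jaw": 1}
    - {"tx": -0.37,"ty": -0.195,"tz": 0.073,"wx": 0.244,"wy": 0.196,"wz": -0.828,"jaw": 1}
    - {"tx": -0.37,"ty": -0.195,"tz": 0.073,"wx": 0.244,"wy": 0.196,"wz": -0.828,"jaw": 1}
    - {"tx": -0.37,"ty": -0.195,"tz": 0.073,"wx": 0.244,"wy": 0.196,"wz": -0.828,"jaw": 1}
    - {"tx": -0.37,"ty": -0.195,"tz": 0.073,"wx": 0.244,"wy": 0.196,"wz": -0.828,"jaw": 1}
    - {"tx": -0.37,"ty": -0.195,"tz": 0.073,"wx": 0.244,"wy": 0.196,"wz": -0.828,"jaw": 1}
    - {"tx": -0.37,"ty": -0.195,"tz": 0.073,"wx": 0.244,"wy": 0.196,"wz": -0.828,"jaw": 1}

```text
t: 7.37
position: [393.4, -171.8, 166.6]
eef_rot: [0.055, 0.33, 0.941, 0.052]
force: [0.5, 0.3, 0.5]
finger_gap: 85.6
```

Request:
servo_tool:
  moves:
    - {"tx": -0.37,"ty": -0.195,"tz": 0.073,"wx": 0.244,"wy": 0.196,"wz": -0.828,"jaw": 1}
    - {"tx": -0.37,"ty": -0.195,"tz": 0.073,"wx": 0.244,"wy": 0.196,"wz": -0.828,"jaw": 1}
    - {"tx": -0.37,"ty": -0.195,"tz": 0.073,"wx": 0.244,"wy": 0.196,"wz": -0.828,"jaw": 1}
    - {"tx": -0.37,"ty": -0.195,"tz": 0.073,"wx": 0.244,"wy": 0.196,"wz": -0.828,"jaw": 1}
    - {"tx": -0.37,"ty": -0.195,"tz": 0.073,"wx": 0.244,"wy": 0.196,"wz": -0.828,"jaw": 1}
    - {"tx": -0.37,"ty": -0.195,"tz": 0.073,"wx": 0.244,"wy": 0.196,"wz": -0.828,"jaw": 1}
    - {"tx": 0,"ty": 0,"tz": 0,"wx": 0,"wy": 0,"wz": 0,"jaw": 1}
    - {"tx": 0,"ty": 0,"tz": 0,"wx": 0,"wy": 0,"wz": 0,"jaw": 1}

```text
t: 8.03
position: [449.2, -253.6, 149.7]
eef_rot: [0.001, 0.139, 0.99, 0.001]
force: [-0.4, 0.3, -0.0]
finger_gap: 85.4
```

```bash
python3 - <<'E'
from h import *
np.set_printoptions(precision=3,suppress=True)
s=read_state(); print(s['position'],s['force'],s['joint_pos'],s['finger_gap'],rot(s['eef_rot']).as_matrix())
a=snap('wrist','w3');snap('side','s3')
u=np.array([.9617,-.2740]);v=np.array([.274,.9617]);c=np.array([454.5,-256])
for x,y in((-72,31),(-72,-31),(20,31),(20,-31)): print(x,y,proj('wrist',[*(c+x*u+y*v),45],s))
plan([446.8,-253.8,150],Q(164.1),1)
E
```

```text
[ 449.151 -253.638  149.679] [-0.4    0.323 -0.014] [-0.669  0.034  1.891  0.004  1.217 -1.962] 85.39794400114262 [[-0.961  0.275  0.002]
 [ 0.275  0.961  0.003]
 [-0.001  0.003 -1.   ]]
-72 31 [355.357 119.883]
-72 -31 [279.301 120.079]
20 31 [352.068 225.464]
20 -31 [283.387 225.671]
1 rows t [ 0.042 -0.023  0.006] w [ 0.035  0.027 -0.021]
```

View pics/w3.png

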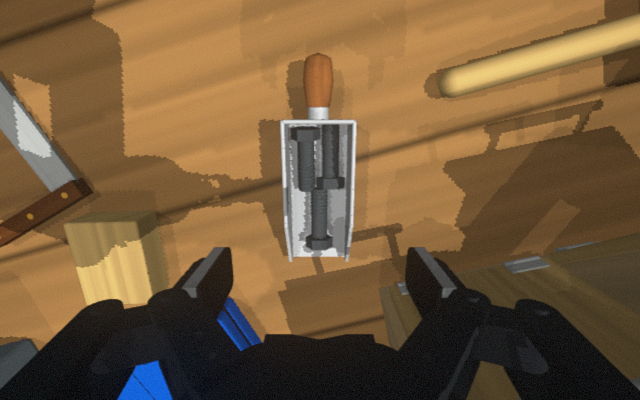

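All three short bolts are clearly visible in the scoop (around (305,155), (332,150) and (319,215)). The rim corners are within about 1 mm of where I predicted. Descending.

Request:
servo_tool:
  moves:
    - {"tx": 0.05,"ty": 0,"tz": 0.7,"wx": 0,"wy": 0,"wz": 0,"jaw": 1}
    - {"tx": 0,"ty": 0,"tz": 0.8,"wx": 0,"wy": 0,"wz": 0,"jaw": 1}
    - {"tx": 0,"ty": 0,"tz": 0.8,"wx": 0,"wy": 0,"wz": 0,"jaw": 1}
    - {"tx": 0,"ty": 0,"tz": 0.7,"wx": 0,"wy": 0,"wz": 0,"jaw": 1}
    - {"tx": 0,"ty": 0,"tz": 0.5,"wx": 0,"wy": 0,"wz": 0,"jaw": 1}
    - {"tx": 0,"ty": 0,"tz": 0,"wx": 0,"wy": 0,"wz": 0,"jaw": 1}

```text
t: 8.63
position: [444.2, -250.7, 6.8]
eef_rot: [-0.002, 0.139, 0.99, 0.003]
force: [-1.2, 0.6, -0.2]
finger_gap: 85.6
```

Request:
servo_tool:
  moves:
    - {"tx": 0,"ty": 0,"tz": 0,"wx": 0,"wy": 0,"wz": 0,"jaw": 0.2}
    - {"tx": 0,"ty": 0,"tz": 0,"wx": 0,"wy": 0,"wz": 0,"jaw": 0.2}
    - {"tx": 0,"ty": 0,"tz": 0,"wx": 0,"wy": 0,"wz": 0,"jaw": 0.2}
    - {"tx": 0,"ty": 0,"tz": 0,"wx": 0,"wy": 0,"wz": 0,"jaw": 0.2}
    - {"tx": 0,"ty": 0,"tz": 0,"wx": 0,"wy": 0,"wz": 0,"jaw": 0.2}
  force: 60

```text
t: 9.05
position: [449.3, -254.6, 13.1]
eef_rot: [0.003, 0.139, 0.99, -0.0]
force: [-0.7, 0.6, 7.4]
finger_gap: 61.4
```

Request:
servo_tool:
  moves:
    - {"tx": 0,"ty": 0,"tz": -0.3,"wx": 0,"wy": 0,"wz": 0,"jaw": 0.2}
    - {"tx": 0,"ty": 0,"tz": -0.6,"wx": 0,"wy": 0,"wz": 0,"jaw": 0.2}
    - {"tx": 0,"ty": 0,"tz": -0.8,"wx": 0,"wy": 0,"wz": 0,"jaw": 0.2}
    - {"tx": 0,"ty": 0,"tz": -0.9,"wx": 0,"wy": 0,"wz": 0,"jaw": 0.2}
    - {"tx": 0,"ty": 0,"tz": -0.9,"wx": 0,"wy": 0,"wz": 0,"jaw": 0.2}
    - {"tx": 0,"ty": 0,"tz": -0.9,"wx": 0,"wy": 0,"wz": 0,"jaw": 0.2}
    - {"tx": 0,"ty": 0,"tz": -0.9,"wx": 0,"wy": 0,"wz": 0,"jaw": 0.2}
    - {"tx": 0,"ty": 0,"tz": -0.5,"wx": 0,"wy": 0,"wz": 0,"jaw": 0.2}

```text
t: 9.72
position: [448.0, -254.4, 248.4]
eef_rot: [0.004, 0.139, 0.99, -0.001]
force: [0.7, -0.9, -4.0]
finger_gap: 61.3
```

```bash
python3 - <<'E'
from h import *
s=read_state(); print(s['position'],s['force'],s['finger_gap'])
plan([455.8,48.1,240],Q(176.7),14)
E
```

```text
[ 448.00167759 -254.41640442  248.4150548 ] [ 0.67820678 -0.92252957 -4.00104016] 61.27304343477196
14 rows t [0.081 0.535 0.014] w [-0.002  0.008 -0.197]
```

Request:
servo_tool:
  moves:
    - {"tx": 0.04,"ty": 0.27,"tz": 0,"wx": 0,"wy": 0,"wz": -0.1,"jaw": 0.2}
    - {"tx": 0.08,"ty": 0.535,"tz": 0,"wx": 0,"wy": 0,"wz": -0.2,"jaw": 0.2}
    - {"tx": 0.08,"ty": 0.535,"tz": 0.03,"wx": 0,"wy": 0,"wz": -0.2,"jaw": 0.2}
    - {"tx": 0.08,"ty": 0.535,"tz": 0,"wx": 0,"wy": 0,"wz": -0.2,"jaw": 0.2}
    - {"tx": 0.08,"ty": 0.535,"tz": 0.03,"wx": 0,"wy": 0,"wz": -0.2,"jaw": 0.2}
    - {"tx": 0.08,"ty": 0.535,"tz": 0,"wx": 0,"wy": 0,"wz": -0.2,"jaw": 0.2}
    - {"tx": 0.08,"ty": 0.535,"tz": 0.03,"wx": 0,"wy": 0,"wz": -0.2,"jaw": 0.2}
    - {"tx": 0.08,"ty": 0.535,"tz": 0,"wx": 0,"wy": 0,"wz": -0.2,"jaw": 0.2}

```text
t: 10.38
position: [458.1, -89.6, 236.9]
eef_rot: [0.0, 0.078, 0.997, 0.001]
force: [0.4, -0.3, -5.4]
finger_gap: 61.1
```

Request:
servo_tool:
  moves:
    - {"tx": 0.08,"ty": 0.535,"tz": 0.03,"wx": 0,"wy": 0,"wz": -0.2,"jaw": 0.2}
    - {"tx": 0.08,"ty": 0.535,"tz": 0,"wx": 0,"wy": 0,"wz": -0.2,"jaw": 0.2}
    - {"tx": 0.08,"ty": 0.535,"tz": 0.03,"wx": 0,"wy": 0,"wz": -0.2,"jaw": 0.2}
    - {"tx": 0.08,"ty": 0.535,"tz": 0,"wx": 0,"wy": 0,"wz": -0.2,"jaw": 0.2}
    - {"tx": 0.08,"ty": 0.535,"tz": 0.03,"wx": 0,"wy": 0,"wz": -0.2,"jaw": 0.2}
    - {"tx": 0.08,"ty": 0.535,"tz": 0,"wx": 0,"wy": 0,"wz": -0.2,"jaw": 0.2}
    - {"tx": 0.04,"ty": 0.27,"tz": 0,"wx": 0,"wy": 0,"wz": -0.1,"jaw": 0.2}
    - {"tx": 0,"ty": 0,"tz": 0,"wx": 0,"wy": 0,"wz": 0,"jaw": 0.2}

```text
t: 11.05
position: [453.2, 51.1, 234.2]
eef_rot: [0.0, 0.025, 1.0, 0.001]
force: [-1.1, -0.1, -4.6]
finger_gap: 61.1
```

```bash
python3 - <<'E'
from h import *
s=read_state(); print(s['position'],s['force'],s['finger_gap'],rot(s['eef_rot']).apply([1,0,0]),s['joint_pos'])
snap('wrist','w4');snap('scene','c4')
W=lambda f,z:np.array([597.5+.998*f,39.9-.058*f,z])
def tcp(nf,nz,ph): c,n=np.cos(ph),np.sin(ph); return W(nf-77*c+13*n, nz+77*n+13*c)
a=tcp(-65,178,.36);b=tcp(-62,157,.84)
plan(a,Q(176.7,.36),6,st=s)
plan(b,Q(176.7,.84),8,pos0=a,R0=Q(176.7,.36))
im=cv2.imread('pics/w4.png');im2=cv2.imread('pics/c4.png')[80:280,220:460]
cv2.imwrite('pics/m4.png',np.hstack([cv2.resize(im,(400,250)),cv2.resize(im2,(300,250))]))
E
```

```text
[453.23571343  51.05577243 234.15320184] [-1.0838352  -0.12702664 -4.57228163] 61.14556006176347 [-9.98712236e-01  5.07262533e-02 -8.46274553e-04] [-6.22687614e-02 -1.99154167e-01  1.94410774e+00  1.70624308e-03
  1.39581236e+00 -1.58261409e+00]
6 rows t [-0.061 -0.012  0.062] w [0.001 0.752 0.015]
8 rows t [-0.067 -0.    -0.064] w [ 0.    0.75 -0.  ]
```

View pics/m4.png

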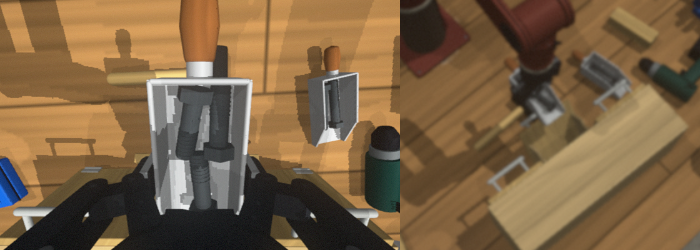

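The scoop is held with the three bolts in it, and the bin is open under its nose (scene inset, around (555,135)). Tipping.

Request:
servo_tool:
  moves:
    - {"tx": -0.061,"ty": -0.012,"tz": 0.062,"wx": 0,"wy": 0.75,"wz": 0.015,"jaw": 0.2}
    - {"tx": -0.061,"ty": -0.012,"tz": 0.062,"wx": 0,"wy": 0.75,"wz": 0.015,"jaw": 0.2}
    - {"tx": -0.061,"ty": -0.012,"tz": 0.062,"wx": 0,"wy": 0.75,"wz": 0.015,"jaw": 0.2}
    - {"tx": -0.061,"ty": -0.012,"tz": 0.062,"wx": 0,"wy": 0.75,"wz": 0.015,"jaw": 0.2}
    - {"tx": -0.061,"ty": -0.012,"tz": 0.062,"wx": 0,"wy": 0.75,"wz": 0.015,"jaw": 0.2}
    - {"tx": -0.061,"ty": -0.012,"tz": 0.062,"wx": 0,"wy": 0.75,"wz": 0.015,"jaw": 0.2}

```text
t: 11.65
position: [467.7, 43.7, 218.8]
eef_rot: [-0.178, 0.031, 0.984, 0.005]
force: [-0.1, 0.2, -5.2]
finger_gap: 61.1
```

Request:
servo_tool:
  moves:
    - {"tx": -0.067,"ty": 0,"tz": -0.064,"wx": 0,"wy": 0.75,"wz": 0,"jaw": 0.2}
    - {"tx": -0.067,"ty": 0,"tz": -0.064,"wx": 0,"wy": 0.75,"wz": 0,"jaw": 0.2}
    - {"tx": -0.067,"ty": 0,"tz": -0.064,"wx": 0,"wy": 0.75,"wz": 0,"jaw": 0.2}
    - {"tx": -0.067,"ty": 0,"tz": -0.064,"wx": 0,"wy": 0.75,"wz": 0,"jaw": 0.2}
    - {"tx": -0.067,"ty": 0,"tz": -0.064,"wx": 0,"wy": 0.75,"wz": 0,"jaw": 0.2}
    - {"tx": -0.067,"ty": 0,"tz": -0.064,"wx": 0,"wy": 0.75,"wz": 0,"jaw": 0.2}
    - {"tx": -0.067,"ty": 0,"tz": -0.064,"wx": 0,"wy": 0.75,"wz": 0,"jaw": 0.2}
    - {"tx": -0.067,"ty": 0,"tz": -0.064,"wx": 0,"wy": 0.75,"wz": 0,"jaw": 0.2}

```text
t: 12.32
position: [496.9, 41.8, 224.9]
eef_rot: [-0.406, 0.029, 0.913, 0.012]
force: [-0.6, 0.2, -2.0]
finger_gap: 61.1
```

Request:
servo_tool:
  moves:
    - {"tx": 0,"ty": 0,"tz": 0,"wx": 0,"wy": 0,"wz": 0,"jaw": 0.2}
    - {"tx": 0,"ty": 0,"tz": 0,"wx": 0,"wy": 0,"wz": 0,"jaw": 0.2}
    - {"tx": 0,"ty": 0,"tz": 0,"wx": 0,"wy": 0,"wz": 0,"jaw": 0.2}
    - {"tx": 0,"ty": 0,"tz": 0,"wx": 0,"wy": 0,"wz": 0,"jaw": 0.2}
    - {"tx": 0,"ty": 0,"tz": 0,"wx": 0,"wy": 0,"wz": 0,"jaw": 0.2}
    - {"tx": 0,"ty": 0,"tz": 0,"wx": 0,"wy": 0,"wz": 0,"jaw": 0.2}

```text
t: 12.82
position: [495.8, 43.2, 225.9]
eef_rot: [-0.405, 0.028, 0.914, 0.012]
force: [-0.2, 0.1, -1.9]
finger_gap: 61.3
```

```bash
python3 - <<'E'
from h import *
s=read_state(); print(s['position'],s['force'],s['finger_gap'],rot(s['eef_rot']).apply([1,0,0]),s['joint_pos'])
im=snap('wrist','w5');b=snap('side','s5')
cv2.imwrite('pics/m5.png',np.hstack([cv2.resize(im,(480,300)),cv2.resize(b[150:300,200:400],(400,300))])[:,:800])
E
```

```text
[495.84939052  43.23660454 225.94710432] [-0.15375802  0.05565885 -1.943427  ] 61.306317237969814 [-0.67101543  0.04161408  0.74027465] [-0.06792268  0.58639233  1.2679039  -0.00635685  2.12075332 -1.57814284]
```

View pics/m5.png

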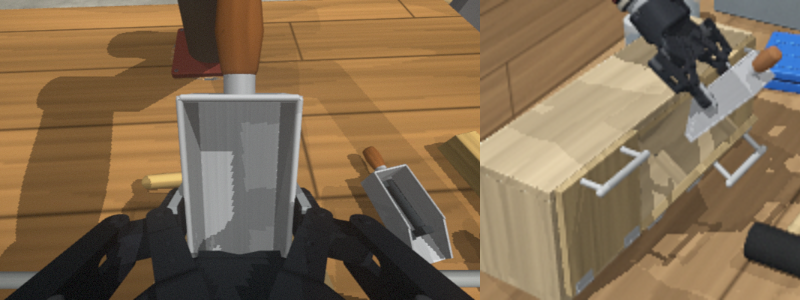

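The scoop is empty (the tool load fell from 5.2 to 1.9 N). Reversing back to level, then returning to the original spot.

```bash
python3 - <<'E'
from h import *
W=lambda f,z:np.array([597.5+.998*f,39.9-.058*f,z])
def tcp(nf,nz,ph): c,n=np.cos(ph),np.sin(ph); return W(nf-77*c+13*n, nz+77*n+13*c)
a=tcp(-70,190,.36); e=[449,-254,240]
plan(a,Q(176.7,.36),7); plan([450,49,245],Q(176.7),5,pos0=a,R0=Q(176.7,.36))
plan(e,Q(164.1),12,pos0=[450,49,245],R0=Q(176.7))
E
```

```text
7 rows t [0.112 0.009 0.065] w [ 0.003 -0.847 -0.006]
5 rows t [ 0.068  0.003 -0.066] w [ 0.  -0.9 -0. ]
12 rows t [-0.098 -0.625  0.01 ] w [0.    0.    0.229]
```

Request:
servo_tool:
  moves:
    - {"tx": 0.112,"ty": 0,"tz": 0.065,"wx": 0,"wy": -0.847,"wz": 0,"jaw": 0.2}
    - {"tx": 0.112,"ty": 0,"tz": 0.065,"wx": 0,"wy": -0.847,"wz": 0,"jaw": 0.2}
    - {"tx": 0.112,"ty": 0,"tz": 0.065,"wx": 0,"wy": -0.847,"wz": 0,"jaw": 0.2}
    - {"tx": 0.112,"ty": 0,"tz": 0.065,"wx": 0,"wy": -0.847,"wz": 0,"jaw": 0.2}
    - {"tx": 0.112,"ty": 0,"tz": 0.065,"wx": 0,"wy": -0.847,"wz": 0,"jaw": 0.2}
    - {"tx": 0.112,"ty": 0,"tz": 0.065,"wx": 0,"wy": -0.847,"wz": 0,"jaw": 0.2}
    - {"tx": 0.112,"ty": 0,"tz": 0.065,"wx": 0,"wy": -0.847,"wz": 0,"jaw": 0.2}

```text
t: 13.5
position: [460.0, 45.5, 229.4]
eef_rot: [-0.178, 0.03, 0.984, 0.005]
force: [0.5, -0.1, -2.1]
finger_gap: 61.2
```

Request:
servo_tool:
  moves:
    - {"tx": 0.068,"ty": 0,"tz": -0.066,"wx": 0,"wy": -0.9,"wz": 0,"jaw": 0.2}
    - {"tx": 0.068,"ty": 0,"tz": -0.066,"wx": 0,"wy": -0.9,"wz": 0,"jaw": 0.2}
    - {"tx": 0.068,"ty": 0,"tz": -0.066,"wx": 0,"wy": -0.9,"wz": 0,"jaw": 0.2}
    - {"tx": 0.068,"ty": 0,"tz": -0.066,"wx": 0,"wy": -0.9,"wz": 0,"jaw": 0.2}
    - {"tx": 0.068,"ty": 0,"tz": -0.066,"wx": 0,"wy": -0.9,"wz": 0,"jaw": 0.2}
    - {"tx": 0,"ty": 0,"tz": 0,"wx": 0,"wy": 0,"wz": 0,"jaw": 0.2}

```text
t: 14.0
position: [448.2, 46.5, 245.7]
eef_rot: [0.001, 0.03, 1.0, -0.0]
force: [0.8, -1.1, -0.4]
finger_gap: 60.9
```

Request:
servo_tool:
  moves:
    - {"tx": -0.098,"ty": -0.625,"tz": 0.01,"wx": 0,"wy": 0,"wz": 0.229,"jaw": 0.2}
    - {"tx": -0.098,"ty": -0.625,"tz": 0.01,"wx": 0,"wy": 0,"wz": 0.229,"jaw": 0.2}
    - {"tx": -0.098,"ty": -0.625,"tz": 0.01,"wx": 0,"wy": 0,"wz": 0.229,"jaw": 0.2}
    - {"tx": -0.098,"ty": -0.625,"tz": 0.01,"wx": 0,"wy": 0,"wz": 0.229,"jaw": 0.2}
    - {"tx": -0.098,"ty": -0.625,"tz": 0.01,"wx": 0,"wy": 0,"wz": 0.229,"jaw": 0.2}
    - {"tx": -0.098,"ty": -0.625,"tz": 0.01,"wx": 0,"wy": 0,"wz": 0.229,"jaw": 0.2}

```text
t: 14.5
position: [457.0, -106.7, 242.1]
eef_rot: [-0.002, 0.086, 0.996, -0.0]
force: [0.3, -0.4, -2.0]
finger_gap: 61.0
```

Request:
servo_tool:
  moves:
    - {"tx": -0.098,"ty": -0.625,"tz": 0.01,"wx": 0,"wy": 0,"wz": 0.229,"jaw": 0.2}
    - {"tx": -0.098,"ty": -0.625,"tz": 0.01,"wx": 0,"wy": 0,"wz": 0.229,"jaw": 0.2}
    - {"tx": -0.098,"ty": -0.625,"tz": 0.01,"wx": 0,"wy": 0,"wz": 0.229,"jaw": 0.2}
    - {"tx": -0.098,"ty": -0.625,"tz": 0.01,"wx": 0,"wy": 0,"wz": 0.229,"jaw": 0.2}
    - {"tx": -0.098,"ty": -0.625,"tz": 0.01,"wx": 0,"wy": 0,"wz": 0.229,"jaw": 0.2}
    - {"tx": -0.098,"ty": -0.625,"tz": 0.01,"wx": 0,"wy": 0,"wz": 0.229,"jaw": 0.2}
    - {"tx": 0,"ty": 0,"tz": 0,"wx": 0,"wy": 0,"wz": 0,"jaw": 0.2}
    - {"tx": 0,"ty": 0,"tz": 0,"wx": 0,"wy": 0,"wz": 0,"jaw": 0.2}

```text
t: 15.17
position: [447.4, -257.9, 239.4]
eef_rot: [-0.002, 0.141, 0.99, 0.0]
force: [0.3, 0.4, -1.5]
finger_gap: 61.0
```

```bash
python3 - <<'E'
from h import *
s=read_state(); print(s['position'],s['force'])
plan([449,-254.4,40],Q(164.1),7)
E
```

```text
[ 447.36443627 -257.93278328  239.36774677] [ 0.27752827  0.42494345 -1.53032131]
7 rows t [-0.004  0.014  0.712] w [ 0.    -0.007 -0.011]
```

Request:
servo_tool:
  moves:
    - {"tx": 0,"ty": 0.014,"tz": 0.712,"wx": 0,"wy": 0,"wz": -0.01,"jaw": 0.2}
    - {"tx": 0,"ty": 0.014,"tz": 0.712,"wx": 0,"wy": 0,"wz": -0.01,"jaw": 0.2}
    - {"tx": 0,"ty": 0.014,"tz": 0.712,"wx": 0,"wy": 0,"wz": -0.01,"jaw": 0.2}
    - {"tx": 0,"ty": 0.014,"tz": 0.712,"wx": 0,"wy": 0,"wz": -0.01,"jaw": 0.2}
    - {"tx": 0,"ty": 0.014,"tz": 0.712,"wx": 0,"wy": 0,"wz": -0.01,"jaw": 0.2}
    - {"tx": 0,"ty": 0.014,"tz": 0.712,"wx": 0,"wy": 0,"wz": -0.01,"jaw": 0.2}
    - {"tx": 0,"ty": 0.014,"tz": 0.712,"wx": 0,"wy": 0,"wz": -0.01,"jaw": 0.2}
    - {"tx": 0,"ty": 0,"tz": 0,"wx": 0,"wy": 0,"wz": 0,"jaw": 0.2}

```text
t: 15.83
position: [444.7, -248.9, 34.6]
eef_rot: [-0.006, 0.137, 0.991, 0.003]
force: [-1.7, 1.1, -3.1]
finger_gap: 61.1
```

Request:
servo_tool:
  moves:
    - {"tx": 0,"ty": 0,"tz": 0.3,"wx": 0,"wy": 0,"wz": 0,"jaw": 0.2}
    - {"tx": 0,"ty": 0,"tz": 0.2,"wx": 0,"wy": 0,"wz": 0,"jaw": 0.2}
    - {"tx": 0,"ty": 0,"tz": 0,"wx": 0,"wy": 0,"wz": 0,"jaw": 0.2}
    - {"tx": 0,"ty": 0,"tz": 0,"wx": 0,"wy": 0,"wz": 0,"jaw": 0.2}

```text
t: 16.17
position: [449.1, -253.6, 21.4]
eef_rot: [-0.0, 0.137, 0.991, -0.001]
force: [0.3, -0.2, -1.2]
finger_gap: 61.0
```

Next, lower in small steps until contact (expected at TCP z≈13).

Request:
servo_tool:
  moves:
    - {"tx": 0,"ty": 0,"tz": 0.1,"wx": 0,"wy": 0,"wz": 0,"jaw": 0.2}
    - {"tx": 0,"ty": 0,"tz": 0.08,"wx": 0,"wy": 0,"wz": 0,"jaw": 0.2}
    - {"tx": 0,"ty": 0,"tz": 0,"wx": 0,"wy": 0,"wz": 0,"jaw": 0.2}
    - {"tx": 0,"ty": 0,"tz": 0,"wx": 0,"wy": 0,"wz": 0,"jaw": 0.2}

```text
t: 16.5
position: [448.8, -253.6, 13.7]
eef_rot: [-0.0, 0.137, 0.991, -0.001]
force: [0.5, -0.1, -1.7]
finger_gap: 60.9
```

Request:
servo_tool:
  moves:
    - {"tx": 0,"ty": 0,"tz": 0.06,"wx": 0,"wy": 0,"wz": 0,"jaw": 0.2}
    - {"tx": 0,"ty": 0,"tz": 0,"wx": 0,"wy": 0,"wz": 0,"jaw": 0.2}
    - {"tx": 0,"ty": 0,"tz": 0,"wx": 0,"wy": 0,"wz": 0,"jaw": 0.2}

```text
t: 16.75
position: [449.2, -254.0, 13.1]
eef_rot: [-0.0, 0.137, 0.991, -0.001]
force: [-6.7, 3.2, 15.1]
finger_gap: 61.1
```

Request:
servo_tool:
  moves:
    - {"tx": 0,"ty": 0,"tz": -0.04,"wx": 0,"wy": 0,"wz": 0,"jaw": 0.2}
    - {"tx": 0,"ty": 0,"tz": 0,"wx": 0,"wy": 0,"wz": 0,"jaw": 1}
    - {"tx": 0,"ty": 0,"tz": 0,"wx": 0,"wy": 0,"wz": 0,"jaw": 1}
    - {"tx": 0,"ty": 0,"tz": 0,"wx": 0,"wy": 0,"wz": 0,"jaw": 1}
    - {"tx": 0,"ty": 0,"tz": 0,"wx": 0,"wy": 0,"wz": 0,"jaw": 1}

```text
t: 17.17
position: [448.4, -253.3, 12.3]
eef_rot: [-0.001, 0.137, 0.991, -0.0]
force: [0.1, 0.8, 0.6]
finger_gap: 85.6
```

Request:
servo_tool:
  moves:
    - {"tx": 0,"ty": 0,"tz": -0.3,"wx": 0,"wy": 0,"wz": 0,"jaw": 1}
    - {"tx": 0,"ty": 0,"tz": -0.6,"wx": 0,"wy": 0,"wz": 0,"jaw": 1}
    - {"tx": 0,"ty": 0,"tz": -0.9,"wx": 0,"wy": 0,"wz": 0,"jaw": 1}
    - {"tx": 0,"ty": 0,"tz": -0.9,"wx": 0,"wy": 0,"wz": 0,"jaw": 1}
    - {"tx": 0,"ty": 0,"tz": -0.9,"wx": 0,"wy": 0,"wz": 0,"jaw": 1}
    - {"tx": 0,"ty": 0,"tz": -0.9,"wx": 0,"wy": 0,"wz": 0,"jaw": 1}
    - {"tx": 0,"ty": 0,"tz": -0.9,"wx": 0,"wy": 0,"wz": 0,"jaw": 1}
    - {"tx": 0,"ty": 0,"tz": -0.9,"wx": 0,"wy": 0,"wz": 0,"jaw": 1}

```text
t: 17.83
position: [448.5, -252.9, 267.3]
eef_rot: [-0.0, 0.137, 0.991, -0.001]
force: [0.6, 0.0, -0.2]
finger_gap: 85.7
```

```bash
python3 - <<'E'
from h import *
s=read_state(); print(s['position'])
plan([400,-40,380],Q(86.7),18)
E
```

```text
[ 448.53924711 -252.86354608  267.28565685]
18 rows t [ 0.297  0.137 -0.157] w [-0.001  0.     0.94 ]
```

Request:
servo_tool:
  moves:
    - {"tx": 0.297,"ty": 0.137,"tz": -0.157,"wx": 0,"wy": 0,"wz": 0.94,"jaw": 1}
    - {"tx": 0.297,"ty": 0.137,"tz": -0.157,"wx": 0,"wy": 0,"wz": 0.94,"jaw": 1}
    - {"tx": 0.297,"ty": 0.137,"tz": -0.157,"wx": 0,"wy": 0,"wz": 0.94,"jaw": 1}
    - {"tx": 0.297,"ty": 0.137,"tz": -0.157,"wx": 0,"wy": 0,"wz": 0.94,"jaw": 1}
    - {"tx": 0.297,"ty": 0.137,"tz": -0.157,"wx": 0,"wy": 0,"wz": 0.94,"jaw": 1}
    - {"tx": 0.297,"ty": 0.137,"tz": -0.157,"wx": 0,"wy": 0,"wz": 0.94,"jaw": 1}

```text
t: 18.33
position: [399.6, -191.8, 303.3]
eef_rot: [-0.0, 0.357, 0.934, -0.001]
force: [0.7, -0.3, 0.5]
finger_gap: 85.7
```

Request:
servo_tool:
  moves:
    - {"tx": 0.297,"ty": 0.137,"tz": -0.157,"wx": 0,"wy": 0,"wz": 0.94,"jaw": 1}
    - {"tx": 0.297,"ty": 0.137,"tz": -0.157,"wx": 0,"wy": 0,"wz": 0.94,"jaw": 1}
    - {"tx": 0.297,"ty": 0.137,"tz": -0.157,"wx": 0,"wy": 0,"wz": 0.94,"jaw": 1}
    - {"tx": 0.297,"ty": 0.137,"tz": -0.157,"wx": 0,"wy": 0,"wz": 0.94,"jaw": 1}
    - {"tx": 0.297,"ty": 0.137,"tz": -0.157,"wx": 0,"wy": 0,"wz": 0.94,"jaw": 1}
    - {"tx": 0.297,"ty": 0.137,"tz": -0.157,"wx": 0,"wy": 0,"wz": 0.94,"jaw": 1}

```text
t: 18.83
position: [382.5, -115.7, 341.0]
eef_rot: [-0.0, 0.557, 0.83, -0.001]
force: [-0.3, 0.2, 0.9]
finger_gap: 85.6
```

Request:
servo_tool:
  moves:
    - {"tx": 0.297,"ty": 0.137,"tz": -0.157,"wx": 0,"wy": 0,"wz": 0.94,"jaw": 1}
    - {"tx": 0.297,"ty": 0.137,"tz": -0.157,"wx": 0,"wy": 0,"wz": 0.94,"jaw": 1}
    - {"tx": 0.297,"ty": 0.137,"tz": -0.157,"wx": 0,"wy": 0,"wz": 0.94,"jaw": 1}
    - {"tx": 0.297,"ty": 0.137,"tz": -0.157,"wx": 0,"wy": 0,"wz": 0.94,"jaw": 1}
    - {"tx": 0.297,"ty": 0.137,"tz": -0.157,"wx": 0,"wy": 0,"wz": 0.94,"jaw": 1}
    - {"tx": 0.297,"ty": 0.137,"tz": -0.157,"wx": 0,"wy": 0,"wz": 0.94,"jaw": 1}
    - {"tx": 0,"ty": 0,"tz": 0,"wx": 0,"wy": 0,"wz": 0,"jaw": 1}
    - {"tx": 0,"ty": 0,"tz": 0,"wx": 0,"wy": 0,"wz": 0,"jaw": 1}

```text
t: 19.5
position: [400.6, -40.3, 378.2]
eef_rot: [0.0, 0.726, 0.687, -0.001]
force: [-0.0, 0.4, -0.7]
finger_gap: 85.3
```

```bash
python3 - <<'E'
from h import *
s=read_state(); print(s['position'])
im=snap('wrist','w6'); b=snap('side','s6'); snap('scene','c6')
hp=np.array([597.5,39.9,20])
for th in(.55,.62): # expected handle mid pixel by tilt
    f=-47*np.cos(th)-168*np.sin(th); z=168*np.cos(th)-47*np.sin(th)
    for y in(-55,55): print(th,y,proj('wrist',hp+[.998*f+.058*y,-.058*f+.998*y,z],s))
o=np.zeros((600,640,3),np.uint8); o[:400]=im; o[400:]=b[150:350,0:640][:, :640]
cv2.imwrite('pics/m6.png',o)
E
```

```text
[400.61537496 -40.33943473 378.23854612]
0.55 -55 [368.830631   142.15046462]
0.55 55 [373.47117719  47.70976852]
0.62 -55 [361.62336858 141.49721685]
0.62 55 [365.52385812  49.36344111]
```

View pics/m6.png

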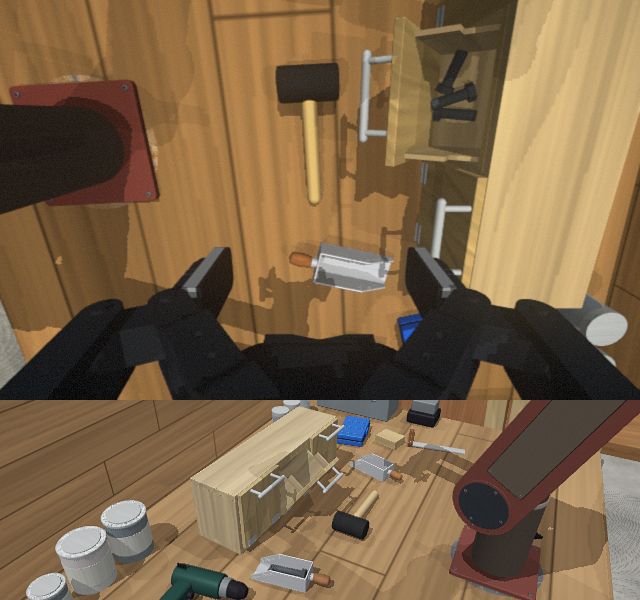

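Three short bolts lie in the open bin at (455,70), (455,97) and (455,113). The handle bar is at (365,50)–(362,140), matching the 0.62 rad prediction. The scoop stands upright and empty at (350,267), and the rest of the scene looks unchanged.

```bash
python3 -c "
from workcell import *
print(hand_in())"
```

```text
the job is handed in; nothing more can be done
None
```

The job is done and handed in at about 20 s of the 70 s allowed. I pulled the middle bin open to its stop and tipped the three short bolts out of the right-hand scoop into it. I then stood the empty scoop back upright on its original spot.

- **Bin stop:** pulling on past that point with about 20 N moved it no further. In the last wrist picture the handle sits within about 1 pixel of where it should be at 0.62 rad. The wrist-pose estimate read slightly less, 0.617 rad.
- **Bolts:** the load on the wrist dropped from about 5 N to 2 N while tipping. The last picture shows three bolts in the bin and none in the scoop.
- **Everything else:** the gripper was clear of everything. The long-bolt scoop, the other two bins and the mallet looked unchanged in the last pictures. I checked this by eye and did not measure it.

No check failed. Wrist forces stayed at about 20 N or below in the readings I took after each move.

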